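# Park the instrument box beside the treatment unit

## Task

Clear the front of the worktop by putting the steel instrument box back in its corner: with your fingertips push it along the worktop until its long hinged side (the one away from the latch) lies flush against the upstand at the back and its end is gently up against the side of the white treatment unit (grey top, black handpiece on it), whichever side of the worktop that unit stands on. Do not lift the box or touch the handle on its lid, and leave the spray bottle, the wipes tub and the kidney dish where they stand; finish with the hand clear of everything.

Things in the scene. Friction and masses are not known exactly. Their poses are not given: they have to be found in the camera images.
- instrument_box: loose closed stainless-steel instrument box, 110 mm along its x, 200 mm along its y, 45 mm high with its shut lid, vertical flat sides, 0.45 to 0.9 kg. Origin at the centre of its underside. Its +x side is the long hinged (back) side, its -x side carries a small latch; it starts with +x towards the upstand, turned up to 0.4 rad either way. It slides on the worktop with a few newtons.
- lid_handle: dark wire handle fixed on top of the box's lid, 88 mm along the box's y, 8 mm thick, standing 20 mm above the lid (top 65 mm above the worktop). Origin at its foot, at the centre of the lid, 45 mm above the box's underside. Not to be touched.
- box_back_left (a point): lower corner of the box at its +x, +y (hinged side, left end seen from the robot)
- box_back_right (a point): lower corner of the box at its +x, -y (hinged side, right end)
- box_front_left (a point): lower corner of the box at its -x, +y (latch side, left end)
- box_front_right (a point): lower corner of the box at its -x, -y (latch side, right end)
- upstand: fixed low white upstand with a wooden cap that runs along the back (far) edge of the worktop parallel to y, 1.5 m long, 56 mm high, 22 mm thick. Origin at the foot of its front face, the face that looks to -x, towards the robot; the face lies in the plane x = 0 of this frame.
- treatment_unit: fixed white treatment unit with a grey top and a green stripe on its front, on the left or the right of the worktop, its sides parallel to x: 250 mm deep (x), 340 mm wide (y), 125 mm high, a black handpiece in a cradle on top reaching 184 mm. Origin at worktop height, 140 mm in front of its rear: it fills x from -110 to +140 mm and y from -170 to +170 mm of its frame; its upright sides are flat from 10 mm above the worktop. Its rear stands 5 to 20 mm from the upstand.
- bandage_dispenser: fixed grey bandage dispenser with three bays of white rolls, on the other side of the worktop from the treatment unit: 180 mm deep (x), 340 mm wide (y), 165 mm high. Origin at worktop height, 140 mm in front of its rear: it fills x from -40 to +140 mm and y from -170 to +170 mm of its frame.
- spray_bottle: loose white spray bottle with red head, 52 mm diameter, 169 mm high, origin at the centre of its underside. Leave alone.
- wipes_tub: loose white and green tub of wipes, 92 mm diameter, 178 mm high, origin at the centre of its underside. Leave alone.
- kidney_dish: loose white kidney dish in front of the bandage dispenser, about 220 mm along its y, 110 mm along its x, 38 mm high, origin on its underside near its middle (it fills about x -77 to +44 mm, y -112 to +112 mm). Leave alone.

How it is judged (in metres and radians):
At the end, for the whole second after the job is handed in: Both hinged-side corners of the box are within 6 mm of the upstand's face, its end next to the treatment unit is within 7 mm of the unit's side at both corners, the box lies flat and still on the worktop, and the spray bottle, wipes tub and kidney dish are within 15 mm of where they started (x of box_back_left in the frame of upstand between -0.006 and 0.003 m and x of box_back_right in the frame of upstand between -0.006 and 0.003 m and ((y of box_back_left in the frame of treatment_unit between -0.177 and -0.167 m and y of box_front_left in the frame of treatment_unit above -0.177 m) or (y of box_back_right in the frame of treatment_unit between 0.167 and 0.177 m and y of box_front_right in the frame of treatment_unit below 0.177 m)) and height (world z) of instrument_box below 0.004 m and angle between instrument_box's own z axis and vertical below 0.04 rad and linear speed of instrument_box below 0.02 m/s and distance of each of spray_bottle, wipes_tub, kidney_dish from where it was at the start of the episode below 0.015 m); the robot touches nothing.
It fails at once if the box is lifted off the worktop (underside more than 10 mm up) or tipped by more than 0.12 rad (height (world z) of instrument_box above 0.01 m or angle between instrument_box's own z axis and vertical above 0.12 rad).
It fails at once if the handle on the lid is touched with more than 2 N (contact force between any of the fingers, the arm and lid_handle above 2 N).
It fails at once if the box is rammed against the treatment unit with more than 50 N (contact force between instrument_box and treatment_unit above 50 N).
It fails at once if the spray bottle, the wipes tub or the kidney dish is moved by more than 15 mm or tipped (distance of any of spray_bottle, wipes_tub, kidney_dish from where it was at the start of the episode above 0.015 m or angle between any of spray_bottle, wipes_tub's own z axis and vertical above 0.2 rad).
It also fails if it takes over 64 s, if anything falls off the work surface, if the arm or the gripper's body presses on something with over 40 N, if the wrist force passes 120 N, or if a joint passes its speed limit or range.

## Robot

A 7-joint arm with a two-finger parallel gripper is mounted at the origin on the work surface. World frame = base frame: x ahead of the robot, y to its left, z up, the work surface at z = 0. Lengths are in mm, angles in rad, forces in N, time in s.
With the tool pointing down it reaches from about 400 to 875 mm from the base axis. Payload 4.4 kg.
Tool frame: the origin (TCP) lies midway between the tips of the shut fingers; the grasp point (between the pads) lies 19 mm behind it; z points along the fingers, x is the direction in which the jaws open and shut, and the axes are right-handed (so a half turn about z gives the same grasp; the last joint's range is limited). The gripper opens to 85 mm and grips with 20 to 120 N. Pads are 22 mm wide; open, the fingers measure 114 mm over their backs; the gripper's body (76 mm by 85 mm) begins 54 mm behind the grasp point. The pads swing forward as they close: fully open they stand 13 mm farther back than shut.
Start: joints at [-1.197, 0.628, 0.038, 1.517, -0.027, 0.996, -0.02], TCP at [276.722, 588.169, 231.313] pointing down, gripper open.
Joint ranges: [-3.06, 3.06], [-0.37, 2.12], [-1.25, 1.32], [0.18, 2.47], [-1.1, 4.24], [0.23, 1.98], [-2.94, 2.94]. Speed limits (rad/s): [2.57, 2.57, 3.14, 3.14, 3.14, 3.14, 3.14].

## Interface

Orientations are given as [roll, pitch, yaw] about the fixed x, y, z axes, in that order (R = Rz(yaw) Ry(pitch) Rx(roll)).
In Python, from bench import monitor, optics, robot gives the robot as it stands.
- The arm moves only by the shell command python3 -m creep 'ROWS' [FORCE]. ROWS is JSON, one flat list of numbers, 7 for each row, row after row: the shift along the world's x, y, z in mm, then the turn, a rotation vector about the world's x, y, z in rad, then the opening, from -1 (shut) to 1 (fully open). In form: [x, y, z, rx, ry, rz, fingers, x, y, z, rx, ry, rz, fingers, ...]. A call has 1 to 8 rows; each row shifts and turns the pose as measured when the row begins; what a row does not reach is not made up. A row lasts 1/12 s, in which the tool goes at most 41.7 mm and 7.16 degrees, less where a joint would pass 70% of its speed; a pose out of reach is approached as far as the arm can. A call with a gripper value outside its range is refused whole. The fingers move at their own pace and stop on an object; FORCE is the grip in N (left out, the last holds). Time passes only in rows, so rows that do not move let the fingers close. It gives the time, the measured TCP pose, the force and the opening at its end, in the units of the state.
- monitor.state(): the state, without advancing time (a new reading comes with each control period).
- optics.read_camera(name): name is "scene" or "top"; returns (picture, depth): 480x640x3 uint8, red, green, blue; 480x640 float32, mm along the optical axis (not along the pixel's ray), 0 where there is no reading.
- optics.camera_params(name): a dict with "fx", "fy", "cx", "cy" (pixels), "k1" (the pictures are not rectified: a ray, as slopes to the right and down, at radius r is drawn at 1 + k1 r^2 times it, then the intrinsics apply), "eye" and "orientation" of the camera in the world. Camera axes: x right, y down, z forward; pixel columns grow to the right and rows downward; lengths in mm; the calibration is good to about 2 mm. A picture is of the moment at which its call begins. camera_params takes no time and is no camera call.
- robot.finish_job(): hands the job in, once; it reports no verdict.
The state is a dict: "time_s": time; "joint_positions": joint angles; "joint_velocities": joint speeds; "effort": joint torques, N m; "eef_pos": TCP position; "tool_rot": TCP orientation; "ft_force": force on the tool from outside, world axes, zero at the start; "ft_torque": the same for the moment, N m; "width": finger opening in mm.
Only numpy, scipy, OpenCV 4.12 (cv2) and the standard library are available. Lean on these libraries where they do the work, as an engineer would, in place of code of your own. Each camera call takes 0.05 s, during which the arm holds its last target.

## Working session

There is one attempt and no reset: what is moved stays moved. The work goes in short steps, Python scripts to look and compute and a shell command to move; the robot and the scene stay as the last step left them, time stands still between calls to the robot, and variables do not carry over. Pictures are saved under pics/ and viewed, and the job is handed in when it is done.

```bash
ls; mkdir -p pics
python3 - <<'E'
from bench import monitor, optics
import cv2,numpy as np
for n in("scene","top"):
    p,d=optics.read_camera(n); cv2.imwrite(f"pics/{n}0.png",p[:,:,::-1]); np.savez(f"pics/{n}0.npz",p=p,d=d); print(n,optics.camera_params(n))
s=monitor.state();print({k:np.round(v,3).tolist() for k,v in s.items()})
E
```

```text
pics
scene {'fx': 552.0729918522055, 'fy': 552.0729918522055, 'cx': 313.2090150143893, 'cy': 236.70631599052777, 'k1': -0.04018927849984361, 'eye': array([  278.01825042, -1087.06085483,  1080.51807036]), 'orientation': array([-2.32789477, -0.01467924, -0.2050835 ])}
top {'fx': 549.4878221640955, 'fy': 549.4878221640955, 'cx': 314.23699731940167, 'cy': 240.94344499092725, 'k1': 0.005383827730793822, 'eye': array([4.35404975e+02, 1.17355186e+00, 1.39441934e+03]), 'orientation': array([-3.07097614,  0.00520913, -1.57058926])}
{'time_s': 0.1, 'joint_positions': [-1.197, 0.629, 0.038, 1.518, -0.027, 0.996, -0.02], 'joint_velocities': [-0.001, -0.002, -0.0, -0.002, 0.001, 0.002, 0.001], 'effort': [0.003, -56.452, 1.23, -19.397, 0.011, 0.005, -0.0], 'eef_pos': [276.448, 587.651, 230.496], 'tool_rot': [3.142, 0.002, 1.131], 'ft_force': [0.325, -0.042, 0.165], 'ft_torque': [0.006, -0.025, -0.015], 'width': 85.287}
```

View pics/scene0.png

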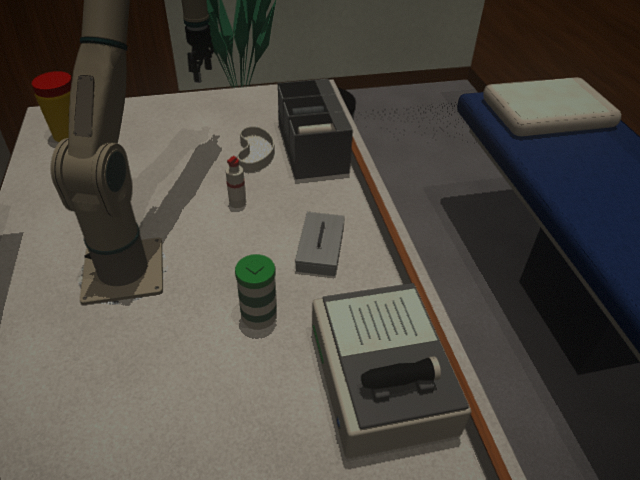

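View pics/top0.png

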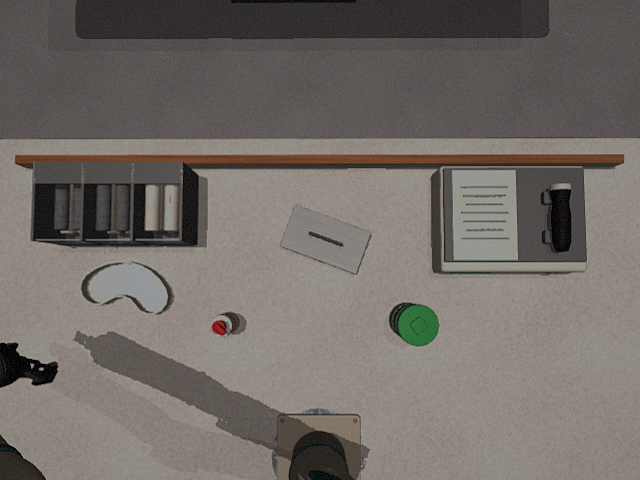

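The top view shows the box lid with corners near (296,205), (371,235), (357,272) and (281,241). The treatment unit is on the right (-y), with its left side at column ~440. The upstand is at row ~160, the tub at (415,325) and the spray bottle at (222,325).

```bash
cat > h.py <<'E'
import numpy as np,cv2
from scipy.spatial.transform import Rotation as R
from bench import optics
def cam(n):
    c=optics.camera_params(n);return c,R.from_euler('xyz',c['orientation']).as_matrix()
def ray(n,uv):
    c,M=cam(n);uv=np.atleast_2d(np.float64(uv))
    K=np.array([[c['fx'],0,c['cx']],[0,c['fy'],c['cy']],[0,0,1]])
    q=cv2.undistortPoints(uv[:,None],K,np.array([c['k1'],0,0,0.]))[:,0]
    return c['eye'],np.c_[q,np.ones(len(q))]@M.T
def plane(n,uv,z):
    e,r=ray(n,uv);return (e+r*((z-e[2])/r[:,2])[:,None])
def cloud(n,d):
    v,u=np.mgrid[:480,:640];e,r=ray(n,np.c_[u.ravel(),v.ravel()])
    return (e+r*d.reshape(-1,1)).reshape(480,640,3)
def box(p,d,show=None):
    P=cloud('top',d); m=((np.abs(P[...,2]-45)<14)&(d>0)&(P[...,0]>480)&(P[...,0]<810)&(P[...,1]>-330)&(P[...,1]<260)).astype(np.uint8)
    m=cv2.morphologyEx(m,cv2.MORPH_OPEN,np.ones((5,5)))
    cs,_=cv2.findContours(m,0,2)
    return m,P,[cv2.boxPoints(cv2.minAreaRect(c)) for c in cs if cv2.contourArea(c)>800]
E
python3 - <<'E'
from h import *
np.set_printoptions(precision=1,suppress=True)
f=np.load('pics/top0.npz');p,d=f['p'],f['d']
m,P,b=box(p,d)
for q in b: print(q,plane('top',q,45))
print('eyeballed lid',plane('top',[(296,205),(371,235),(357,272),(281,241)],45))
for nm,pt,z in [('tub',(418,325),178),('spray',(220,327),169)]:print(nm,plane('top',[pt],z))
# upstand top z 56, front edge orange
hsv=cv2.cvtColor(p,cv2.COLOR_RGB2HSV)
o=(hsv[...,0]<15)&(hsv[...,1]>130)
for u in range(220,430,40):
    r=np.where(o[140:180,u])[0]+140; print('up',u,r.min(),r.max(),plane('top',[(u,r.max()+.5),(u,r.min()-.5)],56)[:,:2].ravel())
for v in (185,200,220,240,255): print('row',v,p[v,430:452].mean(-1).astype(int),P[v,430:452,2].round())
for v in (200,240): print('row',v,P[v,430:452,1].round())
E
```

```text
[[279.2 245.8]
 [294.8 203.5]
 [371.  231.5]
 [355.5 273.8]] [[ 519.    94.3   45. ]
 [ 623.7   56.4   45. ]
 [ 554.1 -131.6   45. ]
 [ 450.2  -92.8   45. ]]
eyeballed lid [[ 620.    53.4   45. ]
 [ 545.5 -131.5   45. ]
 [ 454.5  -96.6   45. ]
 [ 530.7   90.1   45. ]]
tub [[ 336.6 -220.   178. ]]
spray [[331.2 216.  169. ]]
up 220 156 163 [721.7 240.8 741.7 241. ]
up 260 156 163 [721.7 142.  741.7 142.2]
up 300 155 163 [721.6  43.3 744.1  43.4]
up 340 155 163 [721.5 -55.3 744.  -55.4]
up 380 155 163 [ 721.4 -153.9  743.9 -154. ]
up 420 155 163 [ 721.3 -252.3  743.7 -252.6]
row 185 [132  61  49  54  59  56  63  56  59  61  86 138 129  37  68  85  81  77
  80  79  79  80] [ -1.   2.  34.  46.  60.  64.  78.  90.  96. 107. 118. 117. 115. 123.
 125. 123. 121. 128. 124. 126. 121. 124.]
row 200 [124  65  50  56  51  56  53  54  58  62 103 136 126  34  73  79  80  79
  83  76  79  70] [  1.  -2.  23.  35.  54.  63.  71.  84.  94. 102. 111. 116. 117. 118.
 121. 128. 127. 125. 128. 127. 125. 129.]
row 220 [128  71  50  57  60  53  53  55  59  63  92 134 137 101  49  78  83  80
  83  80  83  73] [ -4.   4.  25.  38.  49.  65.  71.  80.  93. 100. 110. 115. 117. 117.
 121. 127. 130. 128. 128. 125. 126. 127.]
row 240 [140  71  62  54  52  56  58  58  56  60  69  98 144 130  35  70  85  83
  80  77  84  80] [ -5.   0.  25.  29.  44.  57.  67.  78.  89. 103. 110. 112. 113. 112.
 125. 128. 128. 122. 124. 123. 129. 128.]
row 255 [127 127  57  49  59  57  58  55  56  52  59 107 141 130  34  61  85  83
  84  84  80  84] [ -1.  -5.  -0.  27.  36.  56.  61.  76.  87.  99. 110. 110. 114. 111.
 122. 119. 125. 122. 125. 126. 127. 126.]
row 200 [-287. -290. -287. -287. -286. -286. -287. -287. -287. -287. -288. -289.
 -291. -293. -295. -295. -298. -301. -302. -305. -308. -309.]
row 240 [-287. -288. -286. -287. -287. -286. -286. -286. -286. -286. -287. -288.
 -290. -293. -292. -294. -296. -300. -302. -304. -305. -308.]
```

Run:
```python
import cv2
i=cv2.imread('pics/top0.png')
cv2.imwrite('pics/c1.png',cv2.resize(i[150:290,260:460],None,fx=4,fy=4,interpolation=2))
```

```text
(no output)
```

View pics/c1.png

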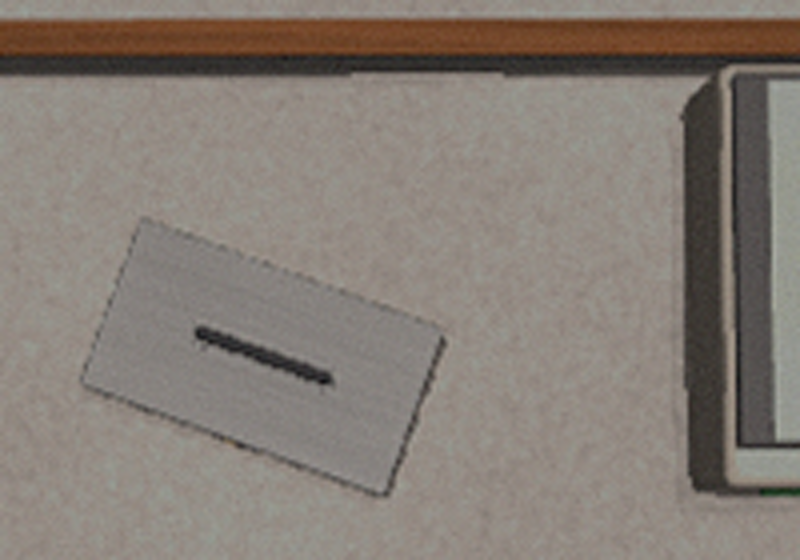

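Layout from the top view:

| Item | Position |
|---|---|
| Box centre | ≈ (538, -21), yaw ≈ -0.383 |
| Upstand face | x ≈ 721.5 |
| Unit side | y ≈ -287 |
| Target box centre | (666, -187) |

I'll push on the latch face with both fingertips while turning it square, then push on the left end.

```bash
python3 -m creep '[11,-36,0,0,0,0,0.4,11,-36,0,0,0,0,0.4,11,-36,0,0,0,0,0.4,11,-36,0,0,0,0,0.4,11,-36,0,0,0,0,0.4,11,-36,0,0,0,0,0.4,11,-36,0,0,0,0,0.4,11,-36,0,0,0,0,0.4]'
python3 -m creep '[11,-36,0,0,0,0.01,0.4,11,-36,0,0,0,0.01,0.4,11,-36,0,0,0,0.01,0.4,11,-36,0,0,0,0.01,0.4,11,-36,0,0,0,0.01,0.4,11,-36,0,0,0,0,0.4,11,-36,0,0,0,0,0.4,0,0,0,0,0,0,0.4]'
```

```text
time_s: 0.77
eef_pos: [357.7, 296.1, 226.0]
tool_rot: [-3.135, 0.002, 1.149]
ft_force: [0.5, -0.1, 1.1]
width: 59.5
time_s: 1.43
eef_pos: [436.0, 22.6, 225.7]
tool_rot: [-3.137, 0.006, 1.192]
ft_force: [0.1, 0.2, 0.2]
width: 59.7
```

```bash
python3 -m creep '[2,-1,-36,0,0,0,0.4,2,-1,-36,0,0,0,0.4,0,-1,-36,0,0,0,0.4,0,-1,-36,0,0,0,0.4,0,-1,-36,0,0,0,0.4,0,0,-20,0,0,0,0.4,0,0,-10,0,0,0,0.4,0,0,0,0,0,0,0.4]'
python3 - <<'E'
from h import *
p,d=optics.read_camera('top');cv2.imwrite('pics/t1.png',cv2.resize(p[150:300,230:430,::-1],None,fx=4,fy=4))
p,d=optics.read_camera('scene');cv2.imwrite('pics/s1.png',cv2.resize(p[180:330,200:400,::-1],None,fx=4,fy=4))
E
```

```text
time_s: 2.1
eef_pos: [439.2, 15.1, 26.8]
tool_rot: [-3.125, 0.006, 1.179]
ft_force: [-0.3, 0.9, 0.2]
width: 60.0
```

View pics/t1.png

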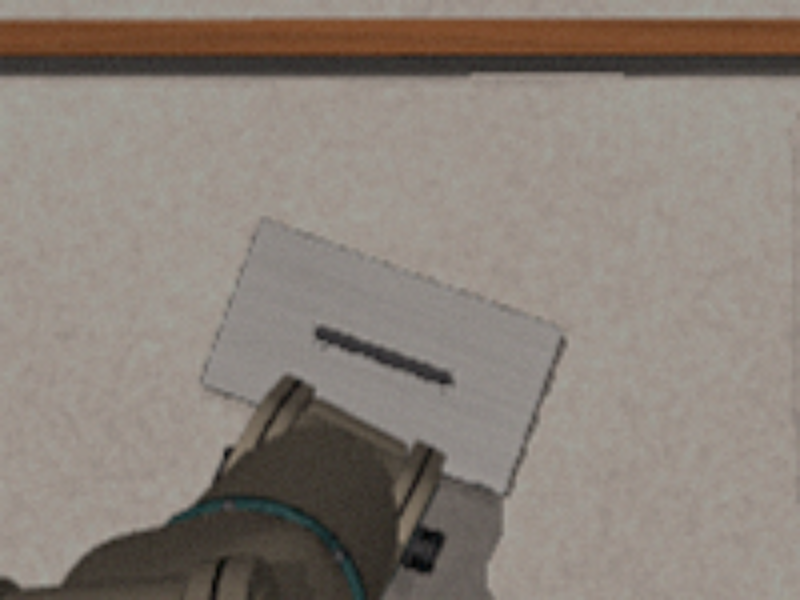

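View pics/s1.png

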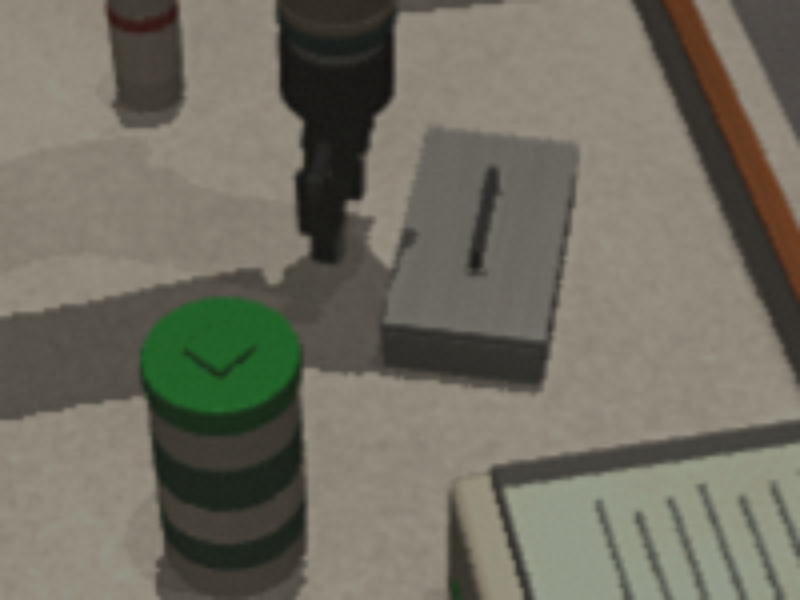

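The fingers stand in front of the latch face with about 40 mm to go. I'll lower a little more and approach.

```bash
python3 -m creep '[0,0,-8,0,0,0,0.4,0,0,-6,0,0,0.008,0.4,6,-2.5,0,0,0,0,0.4,7,-3,0,0,0,0,0.4,7,-3,0,0,0,0,0.4,7,-3,0,0,0,0,0.4,5,-2,0,0,0,0,0.4,5,-2,0,0,0,0,0.4]'
python3 -m creep '[5,-2,0,0,0,0,0.4,5,-2,0,0,0,0,0.4,5,-2,0,0,0,0,0.4,5,-2,0,0,0,0,0.4]'
```

```text
time_s: 2.87
eef_pos: [480.8, 0.4, 19.6]
tool_rot: [-3.127, -0.002, 1.192]
ft_force: [-4.5, 1.7, -1.6]
width: 59.8
time_s: 3.2
eef_pos: [492.4, -4.3, 19.4]
tool_rot: [-3.106, -0.003, 1.193]
ft_force: [-6.9, 2.5, 6.7]
width: 59.7
```

```bash
python3 -m creep '[6,-2.5,-3,-0.01,-0.02,0,0.4,6,-2.5,-3,-0.01,-0.02,0,0.4,6,-2.5,-2,0,0,0,0.4,6,-2.5,0,0,0,0,0.4]'
python3 -m creep '[6,-2.5,0,0,0,0,0.4,6,-2.5,0,0,0,0,0.4,6,-2.5,0,0,0,0,0.4,6,-2.5,0,0,0,0,0.4]'
python3 - <<'E'
from h import *
p,d=optics.read_camera('top');cv2.imwrite('pics/t2.png',cv2.resize(p[150:300,230:430,::-1],None,fx=4,fy=4))
p,d=optics.read_camera('scene');cv2.imwrite('pics/s2.png',cv2.resize(p[180:330,200:400,::-1],None,fx=4,fy=4))
E
```

```text
time_s: 3.53
eef_pos: [506.5, -10.1, 10.8]
tool_rot: [-3.128, -0.001, 1.195]
ft_force: [-6.5, 2.1, 6.0]
width: 59.5
time_s: 3.87
eef_pos: [519.6, -15.5, 10.4]
tool_rot: [-3.102, -0.003, 1.197]
ft_force: [-7.2, 1.7, 6.0]
width: 59.7
```

View pics/t2.png

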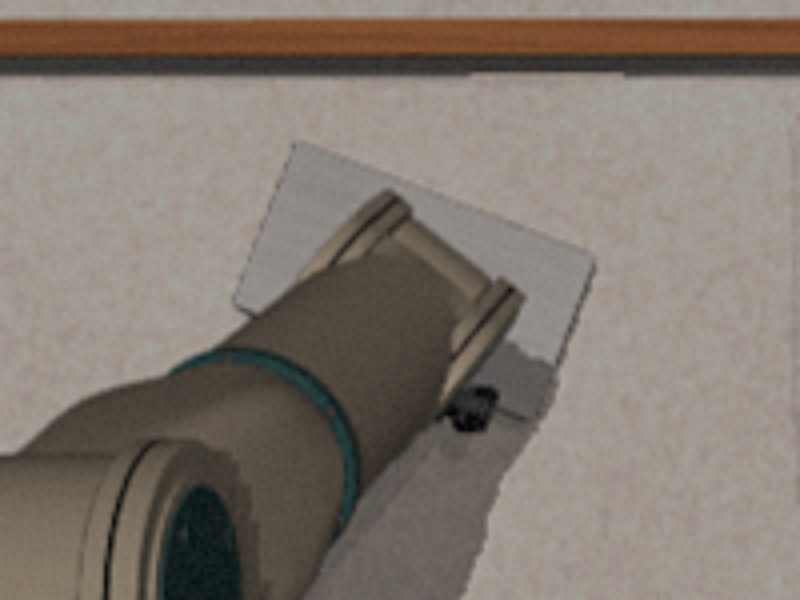

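View pics/s2.png

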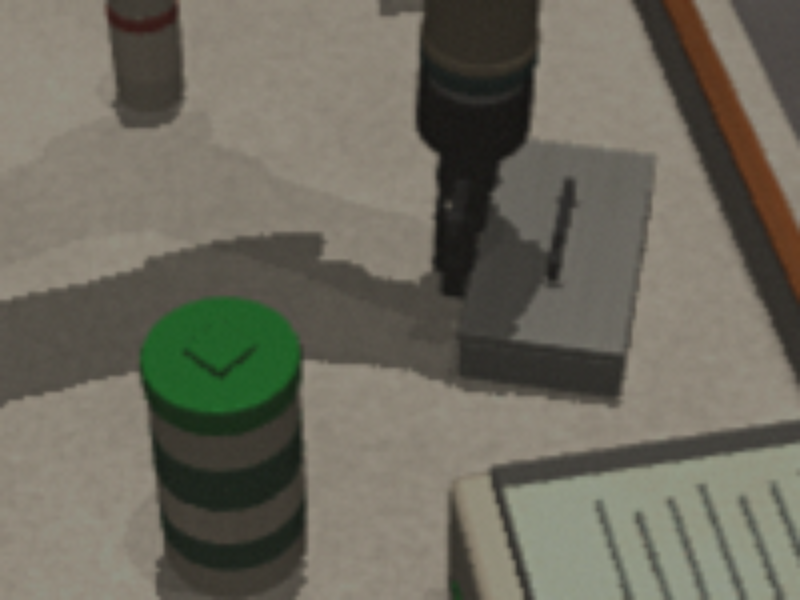

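```bash
python3 -m creep '[6,-2.5,0,-0.008,-0.016,0,0.4,6,-2.5,0,-0.008,-0.016,0,0.4,6,-2.5,0,-0.004,-0.008,0,0.4,6,-2.5,0,-0.003,-0.006,0,0.4,6,-2.5,0,-0.003,-0.006,0,0.4,6,-2.5,0,-0.003,-0.006,0,0.4,6,-2.5,0,-0.003,-0.006,0,0.4,6,-2.5,0,-0.003,-0.006,0,0.4]'
python3 - <<'E'
from h import *
p,d=optics.read_camera('top');cv2.imwrite('pics/t3.png',cv2.resize(p[150:300,230:430,::-1],None,fx=4,fy=4))
E
```

```text
time_s: 4.63
eef_pos: [551.7, -28.8, 9.1]
tool_rot: [3.138, 0.002, 1.2]
ft_force: [-7.2, 3.8, 5.4]
width: 59.7
```

View pics/t3.png

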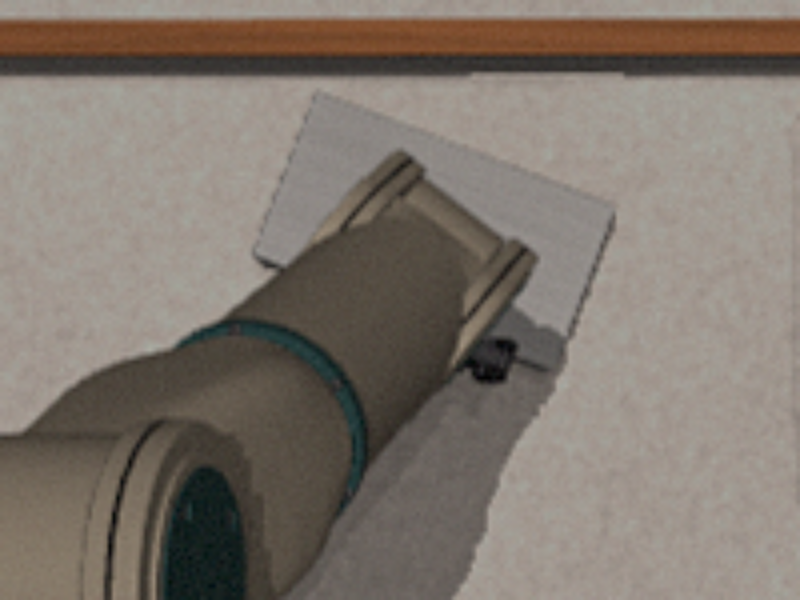

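The back-left corner is ~22 mm from the upstand. Now I'll turn the box while pushing.

```bash
python3 -m creep '[6,-5,0,0,-0.006,0.045,0.4,6,-5,0,0,-0.006,0.045,0.4,6,-5,0,0,-0.006,0.045,0.4,6,-5,0,0,-0.006,0.045,0.4,6,-5,0,0,-0.006,0.045,0.4,6,-5,0,0,-0.006,0.045,0.4]'
python3 - <<'E'
from h import *
p,d=optics.read_camera('top');cv2.imwrite('pics/t4.png',cv2.resize(p[150:300,230:430,::-1],None,fx=4,fy=4))
E
```

```text
time_s: 5.18
eef_pos: [578.3, -56.6, 7.9]
tool_rot: [3.122, -0.008, 1.478]
ft_force: [-5.2, 0.8, 3.2]
width: 59.8
```

View pics/t4.png

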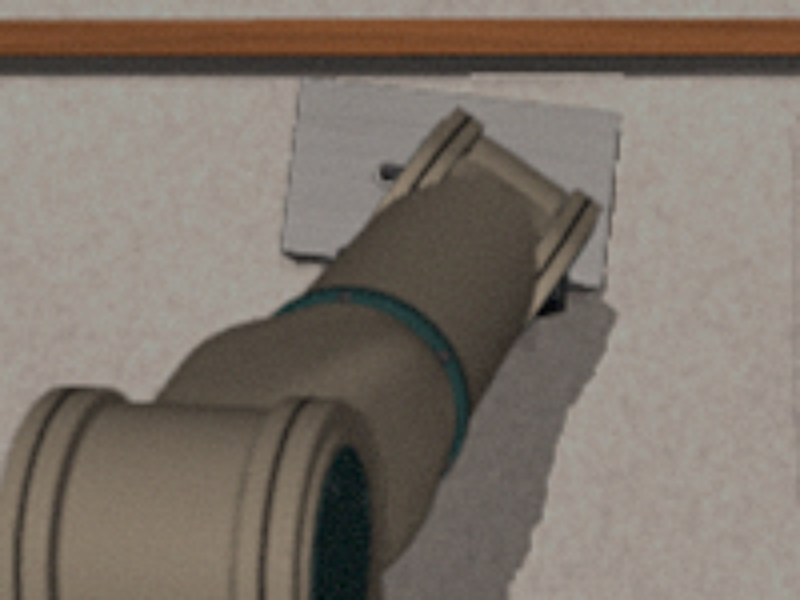

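```bash
python3 -m creep '[5,-2,0,0,-0.002,0.03,0.4,5,-2,0,0,-0.004,0.03,0.4,5,-1,0,0,-0.006,0.03,0.4,5,0,0,0,-0.006,0.01,0.4]'
python3 -m creep '[5,0,0,0,-0.006,0,0.4,5,0,0,0,-0.006,0,0.4]'
```

```text
time_s: 5.57
eef_pos: [593.3, -66.2, 7.5]
tool_rot: [3.113, -0.007, 1.575]
ft_force: [-7.8, 0.2, 5.1]
width: 60.1
time_s: 5.73
eef_pos: [598.9, -66.8, 7.2]
tool_rot: [3.11, -0.008, 1.574]
ft_force: [-7.9, 0.4, 5.2]
width: 60.0
```

```bash
python3 -m creep '[5,0,0,0,0.008,0,0.4,5,0,0,0,0.008,0,0.4,5,0,0,0,0,0,0.4]'
python3 - <<'E'
from h import *
p,d=optics.read_camera('top');cv2.imwrite('pics/t5.png',cv2.resize(p[150:300,230:430,::-1],None,fx=4,fy=4))
E
```

```text
time_s: 5.98
eef_pos: [600.7, -66.8, 6.1]
tool_rot: [-3.131, -0.013, 1.57]
ft_force: [-14.3, 0.7, 9.1]
width: 59.3
```

View pics/t5.png

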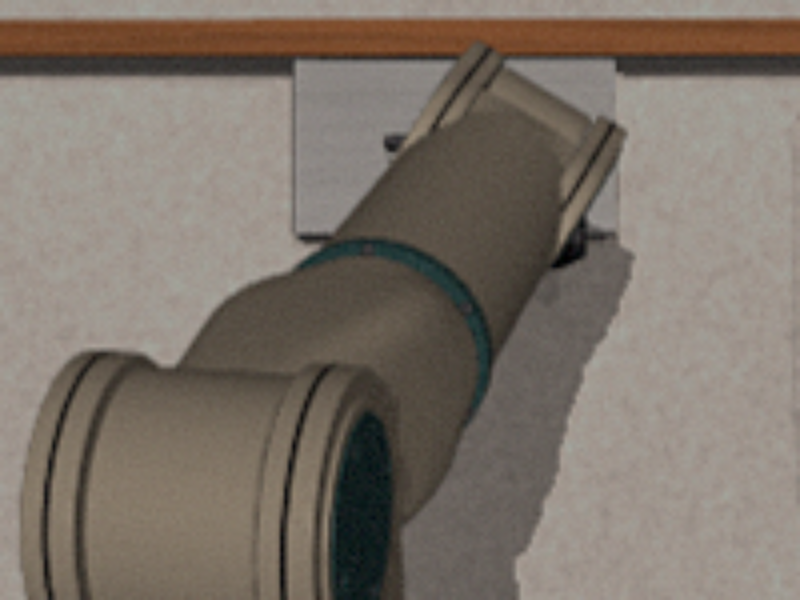

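The box is flush with the upstand at rows 58/4 in the crop, with its left end at y ≈ 34. About 120 mm remains to the unit. I'll retract, lift, turn the hand and go to the left end.

```bash
python3 -m creep '[-12,0,0,0,0,0,0.2,-15,0,0,0,0,0,0.2,-20,0,0,0,0,0,0.2,-10,0,15,0,0,0,0.2,0,0,30,0,0,0,0.2,0,10,35,0,0,-0.1,0.2,0,15,35,0,0,-0.12,0.2,0,20,20,0,0,-0.12,0.2]'
python3 -m creep '[2,20,0,0,0,-0.12,0.2,5,20,0,0,0,-0.12,0.2,10,20,0,0,0,-0.12,0.2,15,20,0,0,0,-0.12,0.2,15,20,0,0,0,-0.12,0.2,15,20,0,0,0,-0.12,0.2,15,10,0,0,0,-0.12,0.2,15,0,0,0,0,-0.12,0.2]'
python3 -m creep '[10,0,0,0,0,-0.12,0.2,10,0,0,0,0,-0.12,0.2,0,0,0,0,0,-0.12,0.2,0,0,0,0,0,0,0.2]'
```

```text
time_s: 6.7
eef_pos: [545.2, -31.9, 143.1]
tool_rot: [-3.141, -0.003, 1.205]
ft_force: [1.0, -0.3, -0.5]
width: 51.2
time_s: 7.37
eef_pos: [653.3, 108.4, 155.8]
tool_rot: [3.118, -0.027, 0.217]
ft_force: [0.1, -0.3, -0.2]
width: 51.1
time_s: 7.7
eef_pos: [682.6, 112.2, 156.5]
tool_rot: [3.113, -0.041, -0.157]
ft_force: [0.2, 0.5, 0.1]
width: 51.1
```

Run:
```python
from h import *
from bench import monitor
s=monitor.state(); print(np.round((R.from_euler('xyz',[np.pi,0,0])*R.from_euler('xyz',s['tool_rot']).inv()).as_rotvec(),3))
p,d=optics.read_camera('top');cv2.imwrite('pics/t6.png',cv2.resize(p[150:300,260:460,::-1],None,fx=4,fy=4))
```

```text
[0.032 0.039 0.157]
```

View pics/t6.png

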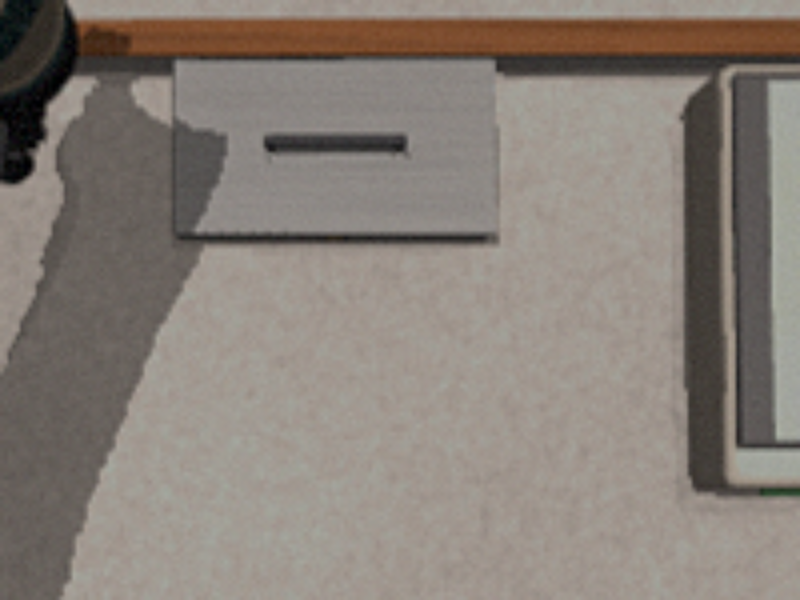

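```bash
python3 -m creep '[-12,0,0,0.016,0.02,0.08,0.2,-10,0,0,0.016,0.02,0.08,0.2,0,0,-35,0,0,0,0.2,0,0,-35,0,0,0,0.2,0,0,-35,0,0,0,0.2,0,0,-25,0,0,0,0.2,0,0,-10,0,0,0,0.2,0,0,0,0,0,0,0.2]'
```

```text
time_s: 8.42
eef_pos: [664.8, 111.0, 17.6]
tool_rot: [-3.141, -0.017, 0.043]
ft_force: [-0.8, -0.5, -0.1]
width: 51.7
```

```bash
python3 -m creep '[-3,-5,-6,0,0.012,-0.04,0.2,-3,-8,-4,0,0,0,0.2,0,-10,0,0,0,0,0.2,0,-10,0,0,0,0,0.2,0,-8,0,0,0,0,0.2,0,-7,0,0,0,0,0.2,0,-6,0,0,0,0,0.2,0,-6,0,0,0,0,0.2]'
python3 -m creep '[0,-6,0,0,0,0,0.2,0,-6,0,0,0,0,0.2,0,-6,0,0,0,0,0.2,0,-6,0,0,0,0,0.2]'
```

```text
time_s: 9.08
eef_pos: [663.3, 46.3, 15.8]
tool_rot: [-3.139, -0.017, 0.011]
ft_force: [-0.9, 4.3, -1.8]
width: 51.0
time_s: 9.42
eef_pos: [662.1, 32.5, 15.8]
tool_rot: [-3.118, -0.013, 0.015]
ft_force: [-1.4, 6.9, 2.3]
width: 51.3
```

```bash
python3 -m creep '[0,-7,-3,-0.01,0,0,0.2,0,-7,-3,-0.01,0,0,0.2,0,-7,0,-0.007,0,0,0.2,0,-7,0,-0.007,0,0,0.2,0,-7,0,-0.007,0,0,0.2,0,-7,0,-0.007,0,0,0.2,0,-7,0,-0.007,0,0,0.2,0,-7,0,-0.007,0,0,0.2]'
python3 - <<'E'
from h import *
p,d=optics.read_camera('top');cv2.imwrite('pics/t7.png',cv2.resize(p[150:300,260:460,::-1],None,fx=4,fy=4))
E
```

```text
time_s: 10.08
eef_pos: [660.8, 5.6, 10.4]
tool_rot: [-3.132, -0.004, 0.031]
ft_force: [-1.5, 7.3, 2.6]
width: 51.2
```

View pics/t7.png

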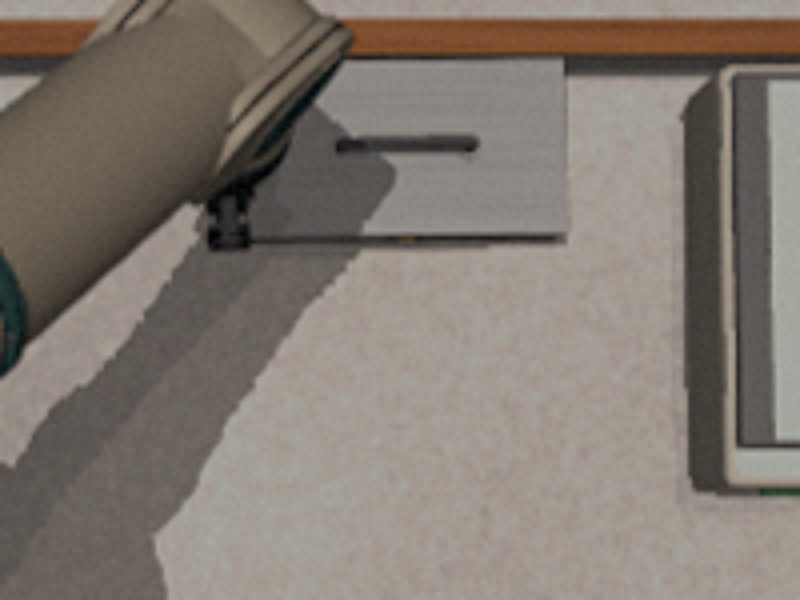

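Sliding cleanly along the upstand with the right end at y ≈ -208. About 78 mm to go.

```bash
python3 -m creep '[0,-7,0,-0.007,0,-0.003,0.2,0,-7,0,-0.007,0,-0.003,0.2,0,-7,0,-0.006,0,-0.003,0.2,0,-7,0,-0.006,0,-0.003,0.2,0,-7,0,-0.006,0,-0.003,0.2,0,-7,0,-0.006,0,-0.003,0.2,0,-7,0,-0.006,0,-0.003,0.2,0,-7,0,-0.006,0,0,0.2]'
python3 -m creep '[0,-7,0,-0.006,0,-0.003,0.2,0,-7,0,-0.006,0,-0.003,0.2,0,-7,0,-0.006,0,-0.003,0.2,0,-6,0,-0.003,0,-0.003,0.2]'
python3 - <<'E'
from h import *
p,d=optics.read_camera('top');cv2.imwrite('pics/t8.png',cv2.resize(p[150:300,260:460,::-1],None,fx=4,fy=4))
E
```

```text
time_s: 10.8
eef_pos: [659.0, -23.9, 9.9]
tool_rot: [-3.138, 0.006, 0.024]
ft_force: [-1.2, 7.7, 3.5]
width: 51.3
time_s: 11.13
eef_pos: [659.3, -38.9, 9.9]
tool_rot: [-3.14, 0.008, 0.02]
ft_force: [-1.2, 6.5, 3.0]
width: 51.5
```

View pics/t8.png

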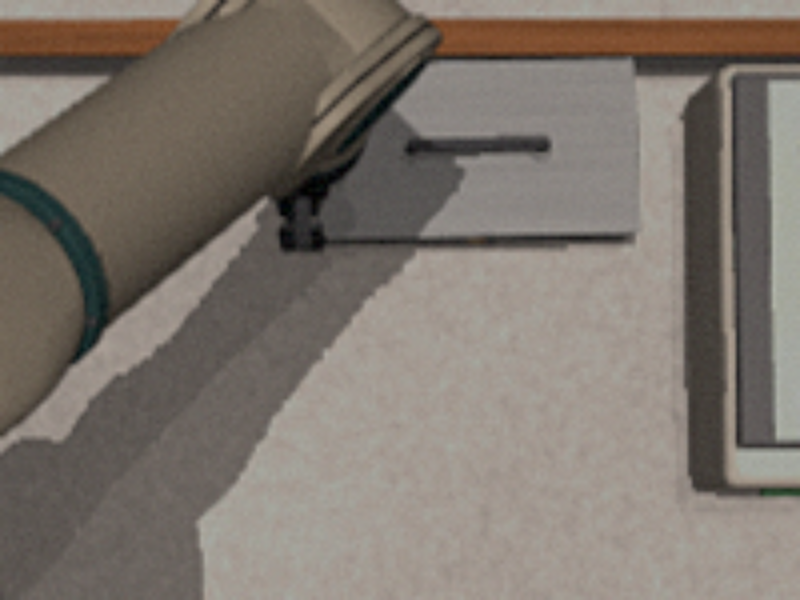

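```bash
python3 -m creep '[0,-7,0,-0.004,0,-0.006,0.2,0,-7,0,-0.004,0,-0.006,0.2,0,-7,0,-0.004,0,-0.004,0.2,0,-7,0,-0.004,0,-0.004,0.2,0,-7,0,-0.004,0,0,0.2,0,-6,0,-0.004,0,0,0.2,0,-5,0,-0.003,0,0,0.2]'
python3 -m creep '[0,-5,0,-0.004,0,0,0.2]'
```

```text
time_s: 11.77
eef_pos: [661.3, -71.8, 9.8]
tool_rot: [3.138, 0.009, 0.011]
ft_force: [-0.7, 6.5, 2.4]
width: 51.3
time_s: 11.85
eef_pos: [661.3, -73.3, 9.7]
tool_rot: [3.141, 0.01, 0.012]
ft_force: [-1.5, 14.1, 8.5]
width: 51.2
```

```bash
python3 -m creep '[0,-5,0,-0.004,0,0,0.2]'; python3 -m creep '[0,-4,0,-0.004,0,0,0.2]'
```

```text
time_s: 11.93
eef_pos: [661.2, -73.2, 9.7]
tool_rot: [-3.137, 0.011, 0.013]
ft_force: [-2.4, 13.3, 7.5]
width: 51.2
time_s: 12.02
eef_pos: [661.2, -73.0, 9.7]
tool_rot: [-3.134, 0.012, 0.014]
ft_force: [-0.4, 8.1, 3.6]
width: 51.5
```

Force rose to 14 N at y = -73, so the box is against the unit. I'll back off and look.

```bash
python3 -m creep '[0,10,0,0,0,0,0.2,0,15,0,0,0,0,0.2,0,20,0,0,0,0,0.2,0,20,0,0,0,0,0.2,0,20,20,0,0,0,0.2,0,10,35,0,0,0,0.2,-10,10,35,0,0,0,0.2,-20,10,35,0,0,0,0.2]'
python3 -m creep '[-20,20,10,0,0,0,0.2,-20,20,0,0,0,0,0.2,-20,20,0,0,0,0,0.2,-20,20,0,0,0,0,0.2,0,0,0,0,0,0,0.2]'
cat > look.py <<'E'
from h import *
import sys
np.set_printoptions(precision=1,suppress=True)
n=sys.argv[1]
p,d=optics.read_camera('top');cv2.imwrite(f'pics/t{n}.png',cv2.resize(p[150:260,340:460,::-1],None,fx=6,fy=6,interpolation=cv2.INTER_NEAREST))
q,d2=optics.read_camera('scene');cv2.imwrite(f'pics/s{n}.png',cv2.resize(q[180:380,230:480,::-1],None,fx=3,fy=3))
cv2.imwrite(f'pics/S{n}.png',q[:,:,::-1]);cv2.imwrite(f'pics/T{n}.png',p[:,:,::-1])
E
python3 look.py 9
```

```text
time_s: 12.68
eef_pos: [627.5, 42.2, 130.0]
tool_rot: [3.133, 0.021, 0.012]
ft_force: [0.6, 0.7, 1.1]
width: 51.4
time_s: 13.1
eef_pos: [546.1, 125.7, 149.6]
tool_rot: [3.129, 0.005, 0.013]
ft_force: [-0.4, 1.3, -0.5]
width: 50.9
```

View pics/t9.png

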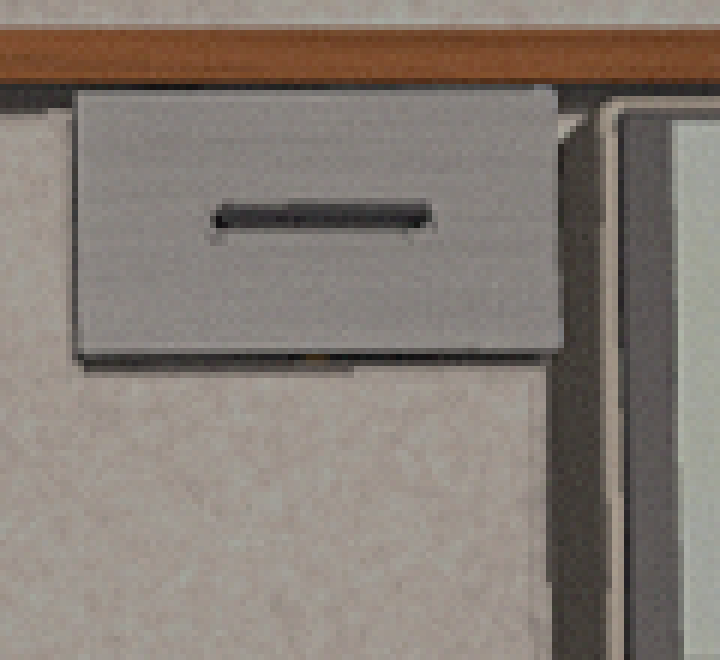

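View pics/s9.png

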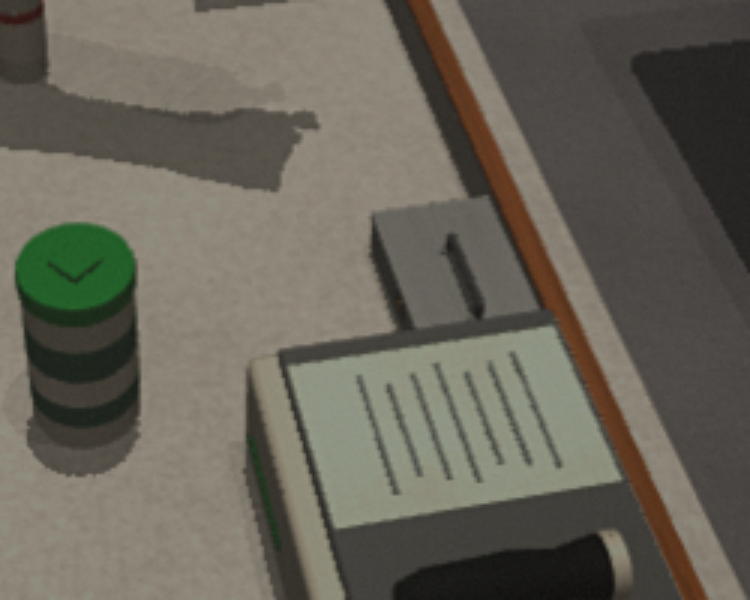

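Run:
```python
from h import *
np.set_printoptions(precision=2,suppress=True)
p=cv2.imread('pics/T9.png').astype(float)
g=cv2.GaussianBlur(p.mean(2),(3,3),0)
hi=cv2.cvtColor(p.astype(np.uint8),cv2.COLOR_BGR2HSV)
# back edge: dark->bright downwards, subpixel by gradient centroid
def edge(prof,pos):
    gr=np.abs(np.diff(prof)); return pos+(gr*(np.arange(len(gr))+.5)).sum()/gr.sum()
B=[]
for u in range(358,430,2):
    pr=g[163:170,u]; k=np.argmax(np.diff(pr)); B.append((u,163+edge(pr[max(0,k-1):k+3],max(0,k-1))))
B=np.array(B); W=plane('top',B,45); c=np.polyfit(W[:,1],W[:,0],1); print('back edge slope',c[0],'x at ends',np.polyval(c,[-87,-287]))
for nm,a,b,s in(('left',348,357,1),('right',429,438,-1)):
    E=[]
    for v in range(172,204,2):
        pr=s*g[v,a:b]; k=np.argmax(np.diff(pr)); lo=max(0,k-1); E.append((a+edge(pr[lo:k+3],lo),v))
    E=np.array(E);W=plane('top',E,45);c=np.polyfit(W[:,0],W[:,1],1);print(nm,'slope',c[0],'y at x=611,721',np.polyval(c,[612,721]),E[:,0])
```

```text
back edge slope -0.0053998397359082614 x at ends [719.99 721.07]
left slope -0.004703798251949764 y at x=611,721 [-86.29 -86.8 ] [352.54 352.45 352.46 352.51 352.49 352.45 352.5  352.52 352.49 352.5
 352.47 352.48 352.47 352.5  352.5  352.48]
right slope -0.02204459084635451 y at x=611,721 [-283.58 -285.98] [434.36 432.44 432.3  432.25 432.37 432.35 432.33 432.32 432.43 432.46
 432.43 432.51 432.7  432.68 432.74 432.75]
```

Run:
```python
import cv2,numpy as np
a=cv2.imread('pics/top0.png').astype(int);b=cv2.imread('pics/T9.png').astype(int)
def cen(i,f,r): 
    y0,y1,x0,x1=r;s=i[y0:y1,x0:x1];m=f(s);v,u=np.where(m);return u.mean()+x0,v.mean()+y0,m.sum()
G=lambda s:(s[...,1]-s[...,2]>40);Rd=lambda s:(s[...,2]-s[...,1]>60);Wh=lambda s:s.min(-1)>165
for n,f,r in(('tub',G,(295,360,380,450)),('spray',Rd,(305,345,205,245)),('dish',Wh,(255,325,70,185))):print(n,cen(a,f,r),cen(b,f,r))
from bench import monitor
s=monitor.state();print(s['time_s'],s['eef_pos'],np.abs(s['joint_velocities']).max())
```

```text
tub (np.float64(417.6131498470948), np.float64(324.84250764525996), np.int64(1308)) (np.float64(417.6340909090909), np.float64(324.85227272727275), np.int64(1320))
spray (np.float64(218.19727891156464), np.float64(327.38775510204084), np.int64(147)) (np.float64(218.2), np.float64(327.3), np.int64(100))
dish (np.float64(nan), np.float64(nan), np.int64(0)) (np.float64(124.41666666666666), np.float64(277.7916666666667), np.int64(24))
13.2 [549.84085762 121.63161892 150.40768383] 0.04816960506190365<stdin>:4: RuntimeWarning: Mean of empty slice.
  ret = ret.dtype.type(ret / rcount)
```

View pics/T9.png

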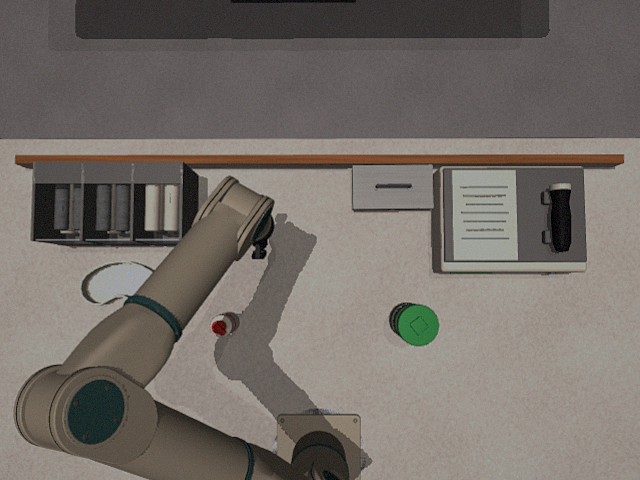

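The box sits in the corner, at columns 352–433 and rows 165–210. The tub, the spray bottle and the visible part of the dish haven't moved, and the hand is clear. Handing in.

```bash
python3 -c "
from bench import robot
print(robot.finish_job())"
```

```text
the job is handed in; nothing more can be done
None
```

The instrument box is back in its corner, and I handed the job in at about 13 s of the 64 s allowed. No verdict was reported.

I pushed the latch side with both fingertips, turning the box square against the upstand. Then I pushed its left end along the upstand until it met the treatment unit, where the wrist force reached about 14 N, and withdrew the hand.

What the last checks showed:
- **Hinged side:** the fitted edge lies at x = 720.0 to 721.1 mm, against an upstand face at about 721.5 mm. The box is within about 0.005 rad of square.
- **End next to the unit:** the right-end edge fit gave y = -283.6 mm at the front corner and -286.0 mm at the back. The unit's side is at about -287 mm, so the gap is roughly 1–3 mm. That fit is slightly disturbed by the unit's shadow: its slope was 0.022, against 0.005 for the left end. The left end (-86.3 to -86.8 mm) and the force rise both point to actual contact.
- **Tub and spray bottle:** both are unmoved to within about 0.1 pixel.
- **Kidney dish:** its colour check failed because the mask found no pixels in the first picture, and the arm partly hid it at the end. By eye it stood in the same place, and the hand was never down on the worktop near it.

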